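Open up the small-parts dip tank and hold its lid

TASK

Open up the red dip tank for a mechanic whose hands are full: first push the clear splash sash at its front all the way down by its yellow handle while the lid is still shut, then lift the aluminium lid by its black handle and hold it open at 45 degrees (the yellow mark on the white scale beside the hinge). The lid has no stay and falls shut, so finish while still holding it still at that angle; leave the bottle, the can and the bearing ring alone.

Things in the scene. Friction and masses are not known exactly. Their poses are not given: they have to be found in the camera images.
- tank: Red dip tank fixed to the bench, 250 deep (x) x 320 wide (y) x 130 mm high. Origin: centre of its underside, on the bench. -x is the front (to the robot), +x the hinge side, z up. Guide channels 22 x 12 mm, 235 high stand at the front corners (x -136, y +/-160 mm). Left (+y) side: white look-only scale round the hinge, tick every 15 degrees, bold yellow mark at 45.
- lid (a joint): Opening angle (rad) of the aluminium lid: 0 shut, growing as its front edge rises, stop at 1.3; 45 degrees is 0.785. Lid 254 x 324 x 6 mm, 0.35 to 0.6 kg, almost no hinge friction: it falls shut from any angle. Lifting it by the handle takes 2 to 4 N.
- lid_bar (a point): Middle of the black lid handle: round bar 14 mm thick, 112 mm long along the tank's y, on posts at y +/-50 mm, its centre 40 mm above the lid's top. Lid shut: x -85, y 0, z 176 mm in the tank's frame, so 210 mm in front of and 46 mm above the hinge line; it swings on a 215 mm radius. It can turn between fingers that stay vertical.
- lid_hinge (a point): Middle of the lid's hinge line, fixed on the tank at x = +125, y = 0, z = 130 mm of its frame; the hinge axis is the tank's y.
- sash (a joint): Height (m) of the clear splash sash above its lowest position: 0 fully down, 0.10 fully up; starts at 0.05 to 0.10. Slides vertically in the channels at the tank's front with about 6 N of friction (weight 3 N) and stays where it is left; pushing it down takes 3 to 5 N.
- sash_bar (a point): Middle of the yellow sash handle: round bar 14 mm thick, 112 mm long along the tank's y, 42 mm in front of the sash and 10 mm above its yellow top edge, on brackets at y +/-50 mm. In the tank's frame: x -178, y 0, z 136 mm plus the sash's height. Sash: clear panel 306 wide, 114 high, 5 mm thick (top edge 10).
- spray_mid (a point): Blue bottle with red cap, 60 mm diameter, 160 mm high, standing at one side of the tank; the point is half-way up. To be left alone.
- grease_mid (a point): Yellow can, 70 mm diameter, 90 mm high, standing at a side of the tank; the point is half-way up. To be left alone.
- race_mid (a point): Steel bearing ring lying flat, 76 mm outer and 48 mm inner diameter, 22 mm high, at a side of the tank; the point is its centre. To be left alone.

How it is judged:
On the way, in this order (a step that is already met when the one before it is completed fails the run):
1. the sash is pushed fully down while the lid is still shut (value of joint sash below 0.008 m and value of joint lid below 0.12 rad), for 0.2 s.
2. the lid is lifted to 45 degrees (value of joint lid between 0.698 and 0.873 rad), for 0.2 s.
At the end, for the whole second after the job is handed in: The lid stands open at 45 degrees within 5 degrees and still (under 0.1 rad/s), carried by the gripper's fingers (more than 1 N on the lid) to the end; the sash is still fully down (within 8 mm); bottle, can and ring are within 20 mm of where they stood (all of step 2 and velocity of joint lid between -0.1 and 0.1 rad/s and contact force between the fingers and lid above 1 N and value of joint sash below 0.008 m and distance of each of spray_mid, grease_mid, race_mid from where it was at the start of the episode below 0.02 m); the arm keeps its last pose, push and grip.
It fails at once if a bystander (bottle, can or bearing ring) is moved more than 20 mm (distance of any of spray_mid, grease_mid, race_mid from where it was at the start of the episode above 0.02 m).
It also fails if it takes over 43 s, if anything falls off the work surface, if the arm or the gripper's body presses on something with over 40 N, if the wrist force passes 120 N, or if a joint passes its speed limit or range.

ROBOT

A 7-joint arm with a two-finger parallel gripper is mounted at the origin on the work surface. World frame = base frame: x ahead of the robot, y to its left, z up, the work surface at z = 0. Lengths are in m, angles in rad, forces in N, time in s.
With the tool pointing down it reaches from about 0.4 to 0.9 m from the base axis. Payload 5.5 kg.
Tool frame: the origin (TCP) lies at the very end of the fingers, on their centre line; the grasp point (between the pads) lies behind it (hold_point_z is the z of the grasp point in the tool frame, in m); z points along the fingers, y is the line along which they close (so a half turn about z gives the same grasp; the last joint's range is limited). The gripper opens to 92 mm and grips with 3 to 60 N. Pads are 19 mm wide; open, the fingers measure 130 mm over their backs; the gripper's body (75 mm by 190 mm) begins 47 mm behind the grasp point.
Start: joints at [0.263, 0.501, -0.427, 1.55, 0.221, 1.138, -0.21], TCP at [0.65, 0, 0.206] pointing down, gripper open.
Joint ranges: [-2.88, 2.88], [-0.31, 2.03], [-1.54, 1.56], [0.2, 2.42], [-1.41, 4.55], [0.19, 2.02], [-2.57, 2.57]. Speed limits (rad/s): [2.57, 2.57, 3.14, 3.14, 3.14, 3.14, 3.14].

INTERFACE

Orientations are given as [roll, pitch, yaw] about the fixed x, y, z axes, in that order (R = Rz(yaw) Ry(pitch) Rx(roll)).
In Python, from workcell import goto, move_straight, set_joints, open_gripper, close, dwell, solve_ik, observe, get_image, camera_info, MotionError, hand_in, hold_point_z gives the robot as it stands. Calls block until the motion is done:
- goto(position, orientation): joint-space move of the TCP to a pose.
- move_straight(position, ori=None, speed=0.15): straight line of the TCP; ori=None keeps the orientation; speed is the mean speed in m/s.
- set_joints(angles): joint-space move.
- open_gripper() and close(grip_force=None): open the fingers fully, or close them until they stop; grip_force is the grip in N (None keeps the last).
- dwell(seconds).
- solve_ik(position, orientation): joint angles nearest the present ones, or None.
- observe(): the state.
- get_image(name): name is "scene" or "side" or "wrist"; returns the picture (384x512x3 uint8, red, green, blue); there is no depth.
- camera_info(name): a dict with "mtx" (3x3 intrinsics, pixels), "R" (3x3) and "t" (3): a world point X has camera coordinates R X + t. Camera axes: x right, y down, z forward; pixel columns grow to the right and rows downward; lengths in m; the calibration is good to about 2 mm. A picture is of the moment at which its call begins: read the wrist's pose just before it. camera_info takes no time and is no camera call; for the wrist camera it gives the pose at the moment of the call.
A pose or a line that the arm cannot do raises MotionError and nothing moves.
- hand_in(): hands the job in; it is judged then, once.
The state is a dict: "time": time; "joint_positions": joint angles; "joint_velocities": joint speeds; "joint_efforts": joint torques, N m; "position": TCP position; "ee_rot": TCP orientation; "contact_force": force on the tool from outside, world axes, zero at the start; "torque": the same for the moment, N m; "finger_gap": opening from 0.0 (shut) to 1.0 (fully open); "grip_force": force on a finger pad.
Only numpy, scipy, OpenCV 4.12 (cv2) and the standard library are available. Lean on these libraries where they do the work, as an engineer would, in place of code of your own. Each camera call takes 0.05 s, during which the arm holds its last target. There are 200 camera calls.

## Working session

There is one attempt and no reset: what is moved stays moved. The work goes in short steps, each a Python script; the robot and the scene stay as the last script left them, time stands still between calls to the robot, and variables do not carry over. Pictures are saved under pics/ and viewed, at most 10 in all, crops included, and the job is handed in when it is done.

```bash
mkdir -p pics
python3 - <<'E'
from workcell import *
import cv2
for n in ("scene","side"):
    cv2.imwrite(f"pics/{n}0.png",cv2.resize(get_image(n),(768,576),interpolation=cv2.INTER_CUBIC)[:,:,::-1])
    c=camera_info(n);print(n,c['mtx'].tolist(),(-c['R'].T@c['t']).round(3),c['R'].round(3).tolist())
s=observe();print(hold_point_z() if callable(hold_point_z) else hold_point_z,s)
E
```

```text
scene [[450.5569455944664, 0.0, 255.77114705951772], [0.0, 450.5569455944664, 199.26076387096447], [0.0, 0.0, 1.0]] [ 0.832 -0.373  0.96 ] [[0.889, 0.458, -0.014], [0.4, -0.791, -0.462], [-0.223, 0.405, -0.887]]
side [[486.100813631218, 0.0, 262.44953390610203], [0.0, 486.100813631218, 193.20543501786472], [0.0, 0.0, 1.0]] [0.865 0.345 1.102] [[-0.799, 0.601, 0.012], [0.55, 0.739, -0.39], [-0.243, -0.305, -0.921]]
-0.0188 {'time': 0.1, 'joint_positions': array([ 0.26320046,  0.50174848, -0.42681708,  1.55132111,  0.22077829,
        1.13829744, -0.21031658]), 'joint_velocities': array([-0.00022962, -0.00071855, -0.00039261, -0.00093014,  0.00098158,
        0.00010514,  0.00142841]), 'joint_efforts': array([-1.10208965e-02, -5.67877543e+01, -5.83891511e+00, -2.79918051e+01,
       -6.91340840e-02,  2.40444340e-02,  3.03501565e-05]), 'position': array([ 6.49345139e-01, -2.46419809e-05,  2.05096584e-01]), 'ee_rot': array([-3.13986852e+00, -8.66828184e-05,  1.57082198e+00]), 'contact_force': array([ 0.52462224, -0.22516825,  0.72670925]), 'torque': array([ 0.0121861 ,  0.02878017, -0.00965056]), 'grip_force': 0.0, 'finger_gap': 1.0027734409202478}
```

View pics/scene0.png

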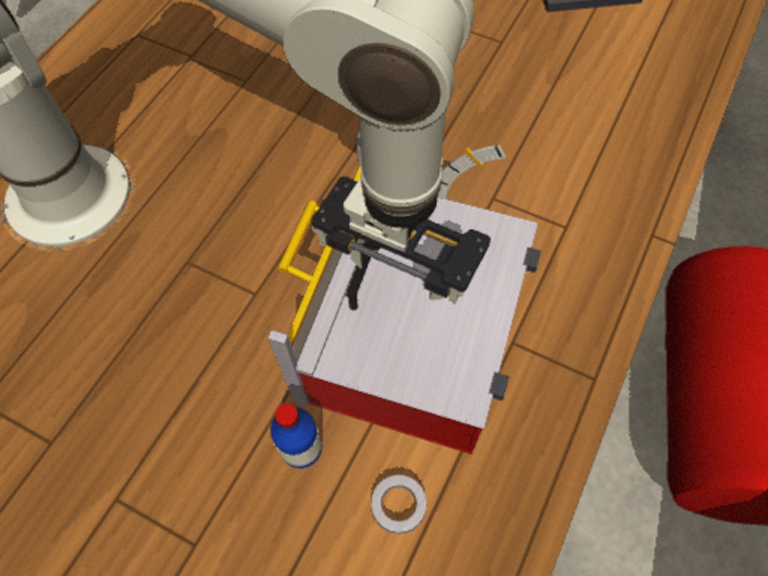

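View pics/side0.png

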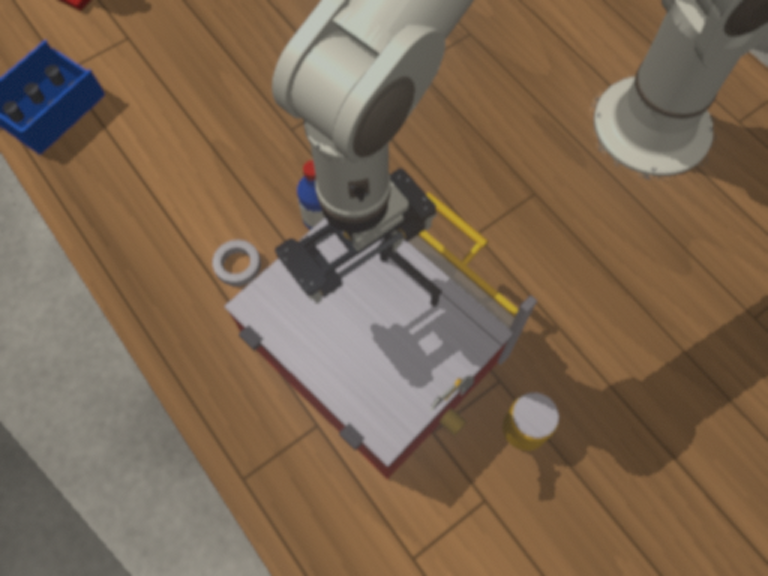

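Both views show the tank lid with its corners: scene (537,222), (484,422) and (300,373); side (228,308), (388,470) and (508,347). The yellow sash bar ends are at scene (313,205), (284,268) and side (428,197), (484,242). The bottle and ring are on the -y side and the can is on the +y side. I'll fit the tank pose and sash height to these points.

```bash
cat > fit.py <<'E'
import numpy as np
from scipy.optimize import least_squares
from workcell import camera_info
C={n:camera_info(n) for n in("scene","side")}
def proj(n,X):
    c=C[n];p=c['mtx']@(c['R']@X+c['t']);return p[:2]/p[2]
# (camera, pixel in 768x576 picture, tank-frame point, sash-moved)
P=[("scene",(537,222),(.125,.162,.136),0),("scene",(484,422),(.125,-.162,.136),0),("scene",(300,373),(-.129,-.162,.136),0),
("side",(228,308),(.125,-.162,.136),0),("side",(388,470),(.125,.162,.133),0),("side",(508,347),(-.129,.162,.136),0),
("scene",(354,304),(-.085,-.056,.176),0),("side",(436,297),(-.085,.056,.176),0),("side",(385,254),(-.085,-.056,.176),0),
("scene",(313,205),(-.178,.056,.136),1),("scene",(284,268),(-.178,-.056,.136),1),("side",(428,197),(-.178,-.056,.136),1),("side",(484,242),(-.178,.056,.136),1)]
def world(q,p,m=0):
    x,y,a,h=q;c,s=np.cos(a),np.sin(a)
    return np.array([x+c*p[0]-s*p[1],y+s*p[0]+c*p[1],p[2]+m*h])
f=lambda q:np.concatenate([proj(n,world(q,p,m))-np.array(u)/1.5 for n,u,p,m in P])
if __name__=="__main__":
    r=least_squares(f,[.65,0,0,.07],loss="soft_l1")
    print(r.x.round(4),f(r.x).reshape(-1,2).round(1).tolist())
    for n,p,m in(("lidbar",(-.085,0,.176),0),("sashbar",(-.178,0,.136),1),("hinge",(.125,0,.13),0)):print(n,world(r.x,p,m).round(4))
    def ground(n,u,z):
        c=C[n];d=c['R'].T@np.linalg.solve(c['mtx'],[u[0]/1.5,u[1]/1.5,1]);o=-c['R'].T@c['t'];return (o+d*(z-o[2])/d[2]).round(3)
    print("bottle cap",ground("scene",(286,413),.16),"can",ground("side",(534,416),.09),"ring",ground("scene",(399,502),.02))
E
python3 fit.py
```

```text
[0.671  0.0414 0.1675 0.0629] [[1.2, -1.7], [1.5, 2.5], [-2.3, -2.6], [-3.5, 0.1], [-0.0, -1.1], [3.1, -8.1], [-0.7, -5.9], [1.1, -0.2], [-4.0, -5.2], [0.9, -2.7], [0.4, 0.2], [-2.6, -0.3], [-0.1, 2.3]]
lidbar [0.5872 0.0272 0.176 ]
sashbar [0.4955 0.0117 0.1989]
hinge [0.7943 0.0622 0.13  ]
bottle cap [ 0.596 -0.202  0.16 ] can [0.555 0.282 0.09 ] ring [ 0.757 -0.21   0.02 ]
```

Run:
```python
from workcell import *
import cv2,numpy as np
s=observe();o=[np.pi,0,np.pi/2]
move_straight([.6,0,.33],o,speed=.2)
goto([.42,0.01,.36],o)
print(observe()['time'],observe()['position'])
for n in ("scene","side"):
    cv2.imwrite(f"pics/{n}1.png",cv2.resize(get_image(n),(768,576),interpolation=cv2.INTER_CUBIC)[:,:,::-1])
```

```text
1.675 [0.42091909 0.00960572 0.35971177]
```

View pics/scene1.png

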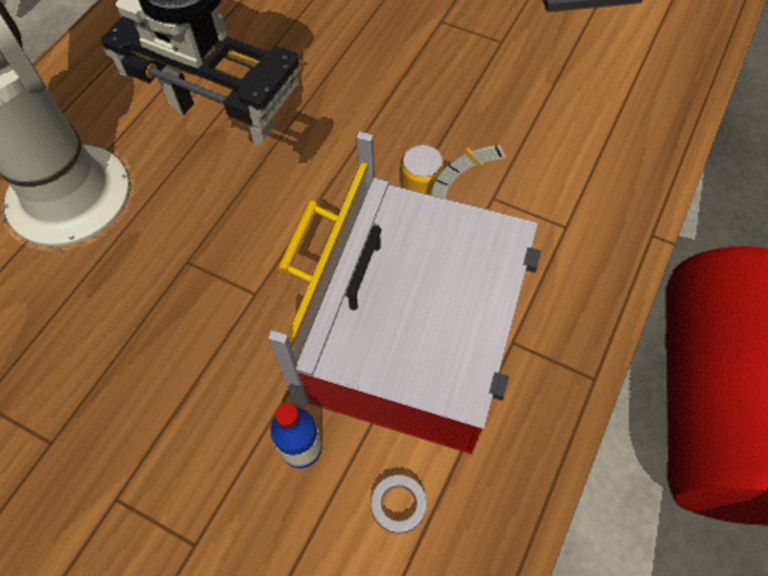

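View pics/side1.png

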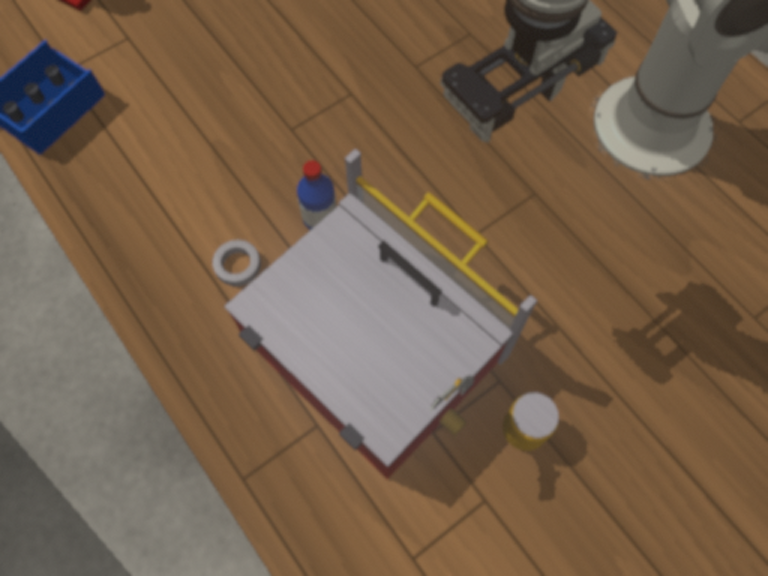

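The view is now clear: scene shows channel tops at (365,134), (278,336), and side at (353,155), (529,301). I'll refit with these and check with a zoomed overlay.

```bash
python3 - <<'E'
import re
s=open('fit.py').read()
i=s.index('P=[');j=s.index('def world')
P='''P=[("scene",(537,222),(.125,.162,.136),0),("scene",(484,422),(.125,-.162,.136),0),
("side",(228,308),(.125,-.162,.136),0),("side",(388,462),(.125,.162,.136),0),
("scene",(365,136),(-.136,.160,.235),0),("scene",(278,337),(-.136,-.160,.235),0),("side",(353,155),(-.136,-.160,.235),0),("side",(529,301),(-.136,.160,.235),0),
("scene",(313,205),(-.178,.053,.136),1),("scene",(284,267),(-.178,-.053,.136),1),("side",(428,197),(-.178,-.053,.136),1),("side",(484,242),(-.178,.053,.136),1)]
'''
open('fit.py','w').write(s[:i]+P+s[j:])
E
python3 fit.py
cat > ov.py <<'E'
import cv2,numpy as np
from fit import *
q=least_squares(f,[.65,0,0,.07],loss="soft_l1").x
L=[[(-.085,-.056,.176),(-.085,.056,.176)],[(-.178,-.056,.136),(-.178,.056,.136)],[(.125,-.162,.136),(.125,.162,.136)],[(-.129,-.162,.136),(-.129,.162,.136)],[(.125,-.162,.136),(-.129,-.162,.136)],[(.125,.162,.136),(-.129,.162,.136)],[(-.136,.16,.0),(-.136,.16,.235)],[(-.136,-.16,.0),(-.136,-.16,.235)],[(-.136,-.153,.126),(-.136,.153,.126)]]
out=[]
for n,(x,y,w,h) in(("scene",(350//2,80,190,225)),("side",(145,95,220,225))):
    im=cv2.imread(f"pics/{n}1.png");k=2.7
    im=cv2.resize(im[int(y*1.5):int((y+h)*1.5),int(x*1.5):int((x+w)*1.5)],None,fx=k/1.5*.7,fy=k/1.5*.7)
    for i,l in enumerate(L):
        a=[tuple(int(v) for v in (proj(n,world(q,p,i in(1,8)))+.5-[x,y])*k*.7) for p in l]
        cv2.line(im,a[0],a[1],(0,255,0),1)
    out.append(im)
h=min(o.shape[0] for o in out);cv2.imwrite("pics/ov1.png",np.hstack([o[:h] for o in out]))
E
python3 ov.py
```

```text
[0.6679 0.0398 0.1666 0.06  ] [[-0.3, -1.6], [-0.5, 2.5], [-2.6, -1.3], [0.7, 2.4], [-0.8, -1.3], [-0.1, -1.5], [-0.9, 0.4], [-0.3, 0.9], [-1.0, -0.8], [-0.6, 0.3], [-0.8, 0.0], [-0.7, 0.8]]
lidbar [0.5841 0.0257 0.176 ]
sashbar [0.4924 0.0103 0.196 ]
hinge [0.7912 0.0606 0.13  ]
bottle cap [ 0.596 -0.202  0.16 ] can [0.555 0.282 0.09 ] ring [ 0.757 -0.21   0.02 ]
```

View pics/ov1.png

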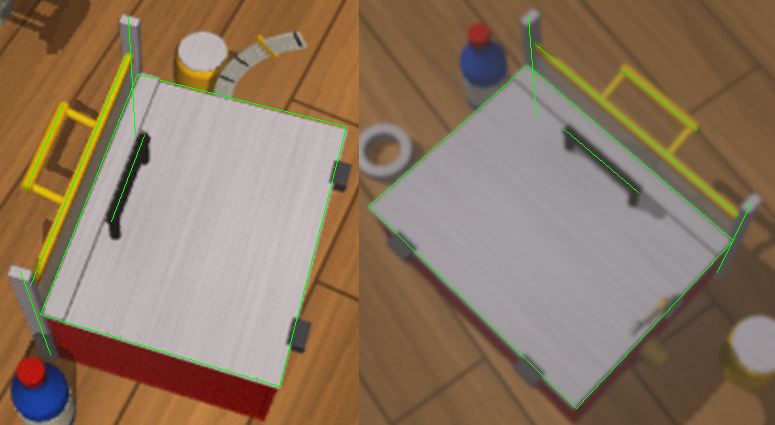

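The overlay matches the lid edges, both bars and the channels to within about 3 mm. Next: push the sash down with closed fingers.

```bash
cat > plan.py <<'E'
import numpy as np
from workcell import *
from fit import world
q=np.array([.6679,.0398,.1666,0]);a=q[2];O=[np.pi,0,np.pi/2+a]
W=lambda x,z:world(q,(x,0,z))
HZ=-hold_point_z
def arc(th):  # TCP for lid angle th (rad)
    p=np.arctan2(.046,.210)+th
    return W(.125-.215*np.cos(p),.130+.215*np.sin(p)-HZ)
E
python3 - <<'E'
from plan import *
print([solve_ik(p,O) is not None for p in (W(-.178,.225),W(-.178,.14),W(-.085,.26),arc(0),arc(.4),arc(.79))])
close(20)
goto(W(-.178,.24),O)
f0=observe()['contact_force']
for z in [.21,.19,.17,.155,.150,.146,.143,.140,.137]:
    move_straight(W(-.178,z),O,speed=.06)
    s=observe();f=s['contact_force']-f0
    print(z,s['position'].round(4),f.round(1),round(s['time'],2))
    if f[2]>12:break
dwell(.3);s=observe();print(s['position'],(s['contact_force']-f0).round(1))
E
```

```text
[True, True, True, True, True, True]
0.21 [0.4923 0.0103 0.2099] [-0.7  0.4 -0. ] 4.48
0.19 [0.492  0.0103 0.1895] [0.1 0.2 0.1] 4.97
0.17 [0.4915 0.0103 0.1694] [-0.1  1.   0. ] 5.45
0.155 [0.4918 0.0103 0.1544] [-0.7  0.5  0.7] 5.85
0.15 [0.4921 0.0102 0.1497] [-0.8 -0.5  0.3] 6.1
0.146 [0.4922 0.0103 0.1458] [-0.8  0.6 -0.4] 6.35
0.143 [0.4922 0.0103 0.1428] [-1.   0.6 -0. ] 6.6
0.14 [0.4922 0.0103 0.1398] [-1.1  0.5  0.5] 6.85
0.137 [0.4923 0.0103 0.1368] [-0.6 -0.1 -0.3] 7.1
[0.49233141 0.01028298 0.13694475] [ 0.1  0.3 -0.5]
```

No contact force, so something's off. I'll look before moving on.

Run:
```python
from workcell import *
import cv2,numpy as np
print(observe()['finger_gap'],observe()['grip_force'])
a=cv2.resize(get_image("scene")[70:270,130:330],(400,400),interpolation=cv2.INTER_CUBIC)
b=cv2.resize(get_image("wrist"),(400,300));b=np.vstack([b,np.zeros((100,400,3),np.uint8)])
cv2.imwrite("pics/p2.png",np.hstack([a,b])[:,:,::-1])
```

```text
0.008107730368008204 0.0
```

View pics/p2.png

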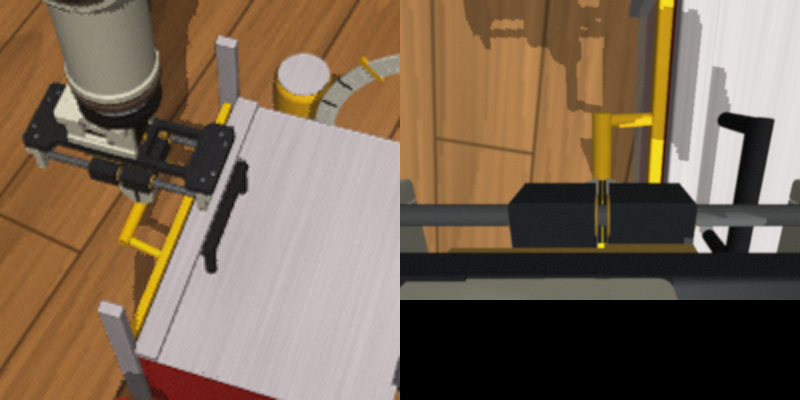

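The picture shows the sash has come down: its bar end moved from native (189,178) to about (191,190), with the fingers on it. I'll estimate the remaining height from that pixel and keep pushing to the stop.

Run:
```python
from plan import *
from fit import proj
for h in(0,.01,.02):print(h,proj("scene",world(q,(-.178,-.056,.136+h))).round(1),proj("scene",world(q,(-.136,-.153,.126+h))).round(1))
for z in [.134,.131,.128,.125,.122,.119]:
    move_straight(W(-.178,z),O,speed=.03)
    s=observe();print(z,s['position'].round(4),s['contact_force'].round(1),s['joint_efforts'].round(1)[[1,3]],round(s['time'],2))
    if s['contact_force'][2]>10 or s['position'][2]>z+.003:break
```

```text
0 [192.4 194. ] [194.9 242.9]
0.01 [191.7 191.7] [194.2 241. ]
0.02 [191.  189.3] [193.5 239. ]
0.134 [0.4924 0.0103 0.1339] [-0.   0.2  0.3] [-40.3 -23.3] 7.75
0.131 [0.4922 0.0102 0.1308] [-0.  -0.4 -0.1] [-40.5 -23.3] 8.0
0.128 [0.4922 0.0103 0.1277] [ 0.1 -0.3  0.3] [-40.7 -23.2] 8.25
0.125 [0.4922 0.0103 0.1247] [-0.1  0.1 -0.7] [-40.9 -23. ] 8.5
0.122 [0.4925 0.0103 0.1224] [-2.  -1.1  6.3] [-38.1 -22.1] 8.75
0.119 [0.4926 0.0102 0.122 ] [-11.8  -0.2  32.4] [-28.1 -19.7] 9.0
```

Run:
```python
from plan import *
import cv2
move_straight(W(-.178,.123),O,speed=.03)
a=cv2.resize(get_image("scene")[90:240,150:300],(400,400),interpolation=cv2.INTER_CUBIC)
b=cv2.resize(get_image("side")[60:260,200:400],(400,400),interpolation=cv2.INTER_CUBIC)
cv2.imwrite("pics/p3.png",np.hstack([a,b])[:,:,::-1])
print(observe()['finger_gap'],observe()['contact_force'])
```

```text
0.004101437281835368 [ 0.00885528 -0.52686267  1.93692772]
```

View pics/p3.png

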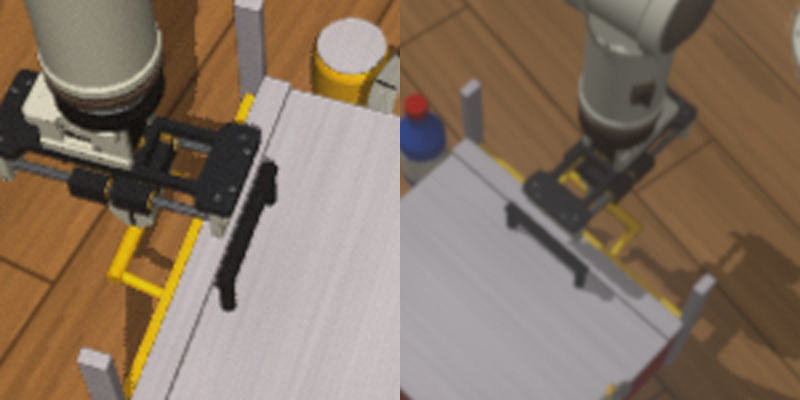

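The bar end is now at native (192,194) in scene, which matches the prediction for height 0. I'll lift off carefully and measure the sash height by matching yellow pixels.

```bash
cat >> plan.py <<'E'
def sash_h(n="scene"):
    import cv2
    from fit import proj
    hsv=cv2.cvtColor(get_image(n),cv2.COLOR_RGB2HSV)
    m=cv2.GaussianBlur(cv2.inRange(hsv,(20,150,70),(35,255,255)),(0,0),1).astype(float)
    hs=np.arange(-.01,.1,.001);sc=[]
    for h in hs:
        pts=[(-.178,y,.136+h) for y in np.linspace(-.05,.05,40)]+[(-.136,y,.124+h) for y in np.linspace(-.14,.14,80)]
        sc.append(np.mean([m[tuple(np.round(proj(n,world(q,p))[::-1]).astype(int))] for p in pts]))
    i=int(np.argmax(sc));return round(hs[i],4),round(sc[i])
E
python3 - <<'E'
from plan import *
import cv2
for z in(.15,.18,.27):
    move_straight(W(-.178,z),O,speed=.1);s=observe();print(s['position'][2].round(4),s['contact_force'].round(1),s['time'])
goto(W(-.30,.30),O)
print(sash_h(),sash_h("side"))
cv2.imwrite("pics/p4.png",np.hstack([cv2.resize(get_image("scene")[80:300,150:370],(400,400),interpolation=cv2.INTER_CUBIC),cv2.resize(get_image("side")[90:310,150:370],(400,400),interpolation=cv2.INTER_CUBIC)])[:,:,::-1])
E
```

```text
0.15 [0.5 0.9 0.3] 9.8
0.1797 [-0.2  0.9 -0.2] 10.25
0.2693 [ 0.2 -0.5  0.4] 11.3
(np.float64(0.003), 245) (np.float64(0.008), 180)
```

View pics/p4.png

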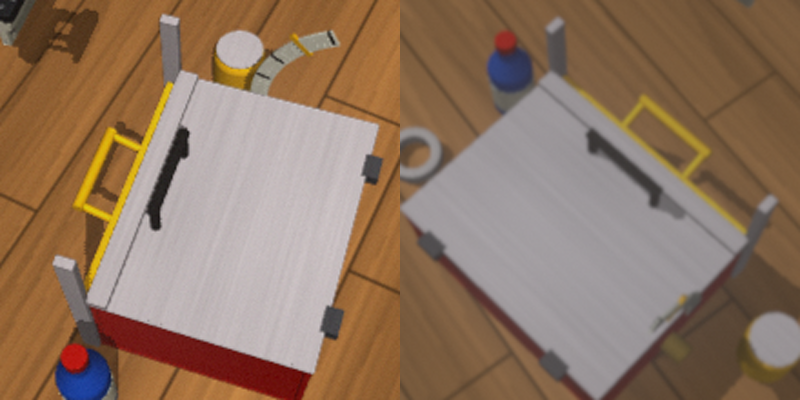

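Sash height reads 3–8 mm, which is too close to the 8 mm limit. The earlier 32 N stop may have been the gripper body on the lid handle. I'll push again with the gripper turned 90° so that its body stays clear of the handle.

Run:
```python
from plan import *
J=observe()['joint_positions']
c=[]
for yaw in(a,a+np.pi):
    j=solve_ik(W(-.178,.20),[np.pi,0,yaw])
    if j is not None:c.append((np.abs(j-J).max(),yaw))
print(c);yaw=min(c)[1];o=[np.pi,0,yaw]
goto(W(-.178,.20),o);print(observe()['time'])
z=.160;move_straight(W(-.178,z),o,speed=.12);f0=observe()['contact_force']
while z>.128:
    z-=.003;move_straight(W(-.178,z),o,speed=.04)
    s=observe();f=s['contact_force']-f0;print(round(z,3),s['position'][2].round(4),f.round(1),round(s['time'],2))
    if f[2]>15:break
dwell(.3);print(observe()['contact_force'].round(1),sash_h())
```

```text
[(np.float64(1.840865931694914), np.float64(0.1666)), (np.float64(1.3209484501692756), np.float64(3.308192653589793))]
13.2667
0.157 0.1575 [-1.1 -0.7 -0.8] 14.0
0.154 0.1539 [-0.1 -1.2 -0.8] 14.25
0.151 0.1507 [-0.5 -1.  -0.2] 14.5
0.148 0.1478 [-0.3 -0.6 -0.9] 14.75
0.145 0.1448 [-0.2 -1.1 -1.1] 15.0
0.142 0.1418 [0.  0.5 0.2] 15.25
0.139 0.1388 [ 0.6 -0.7 -0.1] 15.5
0.136 0.1358 [ 0.4 -0.8  0.4] 15.75
0.133 0.1328 [ 0.7 -0.1  0.4] 16.0
0.13 0.1298 [-1.  -1.5 -0.7] 16.25
0.127 0.1268 [-1.6  0.   0. ] 16.5
[-0.   0.1  0.4] (np.float64(0.003), 165)
```

Run:
```python
from plan import *
import cv2
o=[np.pi,0,a+np.pi];z=.127;f0=0
while z>.108:
    z-=.002;move_straight(W(-.178,z),o,speed=.04)
    s=observe();f=s['contact_force'];print(round(z,3),s['position'].round(4),f.round(1),round(s['time'],2))
    if f[2]>15:break
print(sash_h(),observe()['finger_gap'])
cv2.imwrite("pics/p5.png",np.hstack([cv2.resize(get_image("scene")[80:230,130:280],(400,400),interpolation=cv2.INTER_CUBIC),cv2.resize(get_image("wrist"),(400,400),interpolation=cv2.INTER_CUBIC)])[:,:,::-1])
```

```text
0.125 [0.4922 0.0103 0.1248] [1.3 0.6 0.1] 17.1
0.123 [0.4922 0.0103 0.1228] [-0.  -0.4  0.4] 17.35
0.121 [0.4926 0.0103 0.1221] [-3.5 -0.8 11.6] 17.6
0.119 [0.4927 0.0103 0.1217] [-9.7  0.6 28.1] 17.85
(np.float64(0.003), 161) 0.004562794923649923
```

View pics/p5.png

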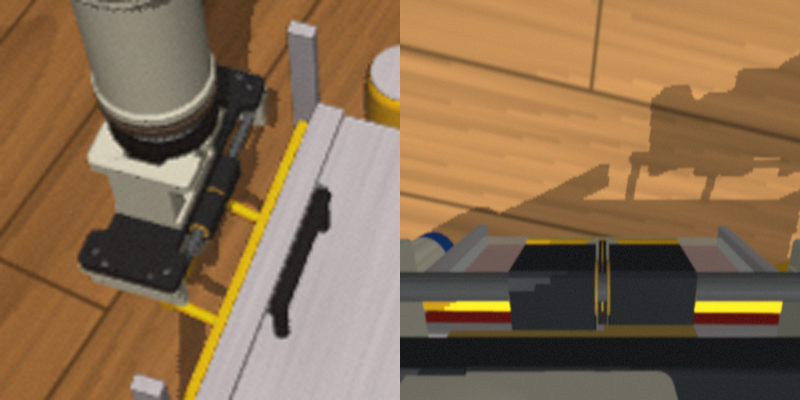

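Same hard stop at TCP z=0.122, with nothing near the gripper body this time, so the sash is at its stop. The contact is 21 mm lower than my model. I'll check whether my tank pose or height is off by freeing z in the fit.

Run:
```python
from fit import *
g=lambda r:np.concatenate([proj(n,world(r[:4],p,m)+[0,0,r[4]])-np.array(u)/1.5 for n,u,p,m in P])
r=least_squares(g,[.65,0,0,.07,0],loss="soft_l1");print(r.x.round(4),g(r.x).reshape(-1,2).round(1).tolist())
for n in C:
  print(n,[ (np.array(u)/1.5).round(1).tolist() for k,u,p,m in P if k==n][:2])
from workcell import observe,camera_info
s=observe();print(s['position'],s['ee_rot']); c=camera_info("wrist");print((-c['R'].T@c['t']).round(4),c['R'].round(3).tolist(),c['mtx'][0].round(0))
```

```text
[ 0.6676  0.0399  0.1665  0.0625 -0.0029] [[-0.7, -1.0], [-0.8, 2.9], [-2.2, -0.9], [0.8, 2.6], [-0.8, -0.5], [0.0, -0.9], [-0.7, 1.1], [-0.4, 1.4], [-1.1, -0.8], [-0.7, 0.2], [-0.7, 0.1], [-0.5, 0.8]]
scene [[358.0, 148.0], [322.7, 281.3]]
side [[152.0, 205.3], [258.7, 308.0]]
[0.49274404 0.01025289 0.12173801] [-3.13970342e+00  5.27555834e-04 -2.97487971e+00]
[ 0.4219 -0.0011  0.2996] [[-0.165, 0.986, -0.001], [0.95, 0.159, 0.268], [0.264, 0.043, -0.964]] [303.   0. 259.]
```

The tank height is confirmed (z offset about 3 mm), so when closed the real fingertip sits about 20 mm behind the reported TCP. The sash is seated. For the lid, I'll probe with open fingers straddling the handle to find the true tip height before gripping.

Run:
```python
from plan import *
o=[np.pi,0,a+np.pi]
move_straight(W(-.178,.26),o,speed=.25)
print(sash_h())
open_gripper();goto(W(-.085,.25),O)
move_straight(W(-.085,.165),O,speed=.12)
f0=observe()['contact_force'];z=.165
while z>.131:
    z-=.004;move_straight(W(-.085,z),O,speed=.04)
    s=observe();f=s['contact_force']-f0;print(round(z,3),s['position'][2].round(4),f.round(1))
    if np.abs(f[2])>5 or np.linalg.norm(f)>8:break
s=observe();print(s['time'],s['finger_gap'],s['position'])
import cv2
cv2.imwrite("pics/p6.png",np.hstack([cv2.resize(get_image("scene")[60:230,180:350],(400,400),interpolation=cv2.INTER_CUBIC),cv2.resize(get_image("wrist"),(400,400),interpolation=cv2.INTER_CUBIC)])[:,:,::-1])
```

```text
(np.float64(0.003), 245)
0.161 0.1614 [-0.6 -0.2 -0.1]
0.157 0.1568 [-0.1  0.2 -0.6]
0.153 0.1526 [-0.4 -0.2 -0.7]
0.149 0.1486 [-1.1  0.9 -0.3]
0.145 0.1446 [-0.3 -0.5 -0.2]
0.141 0.1406 [-1.1 -0.1 -0.4]
0.137 0.1367 [-0.3  0.7 -0.3]
0.133 0.1326 [-0.  -0.1 -0.1]
0.129 0.1286 [-0.2 -0.2  0.2]
24.7583 1.0002089791241424 [0.58378372 0.02567548 0.12864416]
```

There's still no contact at 0.129, so the reported TCP is about 20 mm too low with open fingers too. I'll grip with that correction, check the gap, and lift along the arc.

Run:
```python
from plan import *
D=np.array([0,0,-.0205])
move_straight(arc(0)+D,O,speed=.06)
close(30);s=observe();print(s['finger_gap'],s['grip_force'],s['contact_force'].round(1),s['time'])
if .1<s['finger_gap']<.25:
    for th in np.linspace(0,.785,7)[1:]:
        move_straight(arc(th)+D,O,speed=.1)
        s=observe();print(round(th,2),(s['position']-arc(th)-D).round(4),s['contact_force'].round(1),round(s['finger_gap'],3),round(s['grip_force'],1),round(s['time'],2))
        if np.linalg.norm(s['contact_force'])>30 or not .1<s['finger_gap']<.25:print("stop");break
import cv2
cv2.imwrite("pics/p7.png",np.hstack([cv2.resize(get_image("scene")[40:290,170:420],(400,400),interpolation=cv2.INTER_CUBIC),cv2.resize(get_image("side")[90:340,130:380],(400,400),interpolation=cv2.INTER_CUBIC)])[:,:,::-1])
```

```text
0.14297023438554016 29.999976754188538 [-2.5  0.1  2.3] 26.3333
0.13 [-0.0008 -0.0002 -0.0005] [-1.4 -0.7 -3.3] 0.143 30.0 26.77
0.26 [-0.0012 -0.0003 -0.    ] [-6.2 -1.6 -0.6] 0.134 30.0 27.2
0.39 [-0.0018 -0.0005  0.0003] [-8.8 -1.2  2.8] 0.141 30.0 27.63
0.52 [-0.0023 -0.0006  0.0011] [-12.   -2.4   6.6] 0.141 30.0 28.07
0.65 [-0.002  -0.0007  0.0025] [-14.7  -2.6  12.8] 0.14 30.0 28.5
0.78 [-0.0003 -0.0006  0.0035] [-11.1  -2.4  12.7] 0.14 30.0 28.93
```

View pics/p7.png

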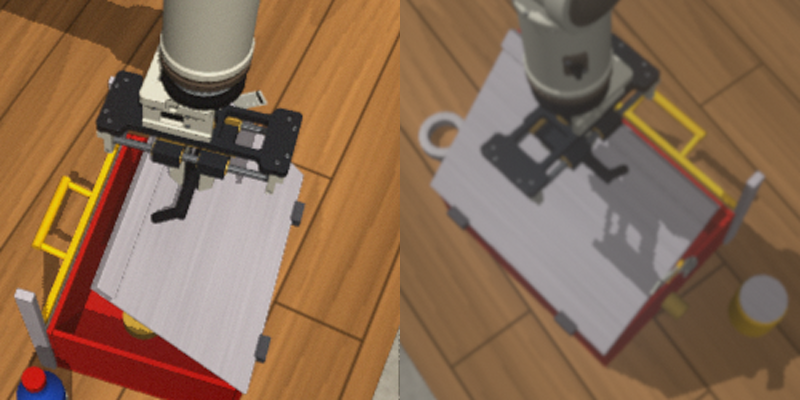

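The lid is up in the gripper, and the sash and bystanders look undisturbed. I'll measure the angle from the lid's front -y corner: scene crop (94,289) and side crop (110,35).

Run:
```python
from plan import *
from fit import proj
print("meas scene",(170+94*.625,40+289*.625),"side",(130+110*.625,90+35*.625))
for d in(40,43,45,47,50):
    t=np.radians(d);c,s=np.cos(t),np.sin(t)
    X=lambda l,h:world(q,(.125-l*c+h*s,-.162,.130+l*s+h*c))
    print(d,proj("scene",X(.254,.006)).round(1),proj("scene",X(.254,0)).round(1),proj("side",X(.254,.006)).round(1))
s=observe();print(s['position'],s['contact_force'].round(1),s['torque'].round(2),s['time'],sash_h("side"))
```

```text
meas scene (228.75, 220.625) side (198.75, 111.875)
40 [219.1 220. ] [217.1 220.5] [206.8 107.1]
43 [223.9 218.9] [221.7 219.4] [202.9 107.2]
45 [227.4 218.3] [225.  218.7] [200.2 107.4]
47 [231.  217.8] [228.6 218.2] [197.3 107.8]
50 [236.9 217.2] [234.2 217.5] [192.8 108.6]
[0.67612086 0.04065127 0.27502291] [-10.5  -1.6  13.5] [-0.53  2.52 -0.01] 29.0333 (np.float64(0.001), 191)
```

Both cameras put the lid at about 46°, inside the ±5° band, and the sash is down. I'll let it settle, then hand in.

Run:
```python
from plan import *
dwell(.6);s=observe();print(s['position'],np.abs(s['joint_velocities']).max(),s['grip_force'],s['finger_gap'],s['time'])
print(hand_in())
```

```text
[0.67606221 0.04065601 0.27499275] 0.0013328681229165383 29.995961487293243 0.14392257961705943 29.6833
the job is handed in; nothing more can be done
None
```

I handed the job in at 29.7 s: the sash was pushed to its stop with the lid still shut (cameras read 1–3 mm), and the gripper is holding the lid still at about 46° by camera; the bottle, can and ring were not touched as far as the pictures show, and no verdict came back.

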